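# Count out whole tablets on the counting tray and shut the trough

## Robot

A 7-joint arm with a two-finger parallel gripper is mounted at the origin on a cart in front of the work surface, level with it; the furniture and walls round the work are solid. World frame = base frame: x ahead of the robot, y to its left, z up, the work surface at z = 0. Lengths are in m, angles in rad, forces in N, time in s.
With the tool pointing down it reaches from about 0.375 to 0.925 m from the base axis. Payload 3.1 kg.
Tool frame: the origin (TCP) lies between the finger pads; the fingertips stand 19 mm ahead of it and the grasp point (between the pads) is the TCP; z points along the fingers, y is the direction in which the jaws open and shut (so a half turn about z gives the same grasp; the last joint's range is limited). The gripper opens to 85 mm and grips with 20 to 120 N. Pads are 22 mm wide; open, the fingers measure 114 mm over their backs; the gripper's body (76 mm by 85 mm) begins 54 mm behind the grasp point. The pads swing forward as they close: fully open they stand 13 mm farther back than shut.
Start: joints at [-1.248, 0.383, 0.044, 1.598, -0.018, 1.161, -0.05], TCP at [0.265, 0.593, 0.25] pointing down, gripper open.
Joint ranges: [-2.61, 2.61], [-0.41, 2.15], [-1.48, 1.57], [0, 2.5], [-1.57, 4.71], [0.05, 1.97], [-2.85, 2.85]. Speed limits (rad/s): [2.79, 2.79, 3.14, 3.14, 3.14, 3.14, 3.14].

## Interface

Orientations are given as a unit quaternion [x, y, z, w].
In Python, from bench import move_ptp, movel, move_j, move_gripper, pause, inverse_kinematics, read_camera, camera_params, MotionError, sign_off, look_for, tip_of, read_time_s, read_qpos, read_joint_vel, read_effort, read_eef_pos, read_tcp_rot, read_ft_force, read_ft_torque, read_finger_gap gives the robot as it stands. Calls block until the motion is done:
- move_ptp(position, orientation): joint-space move of the TCP to a pose.
- movel(position, orientation=None, speed=0.15): straight line of the TCP; orientation=None keeps the orientation; speed is the mean speed in m/s.
- move_j(angles): joint-space move.
- move_gripper(opening, effort=None): finger opening in m; effort is the grip in N (None keeps the last); returns when the fingers have stopped.
- pause(seconds).
- inverse_kinematics(position, orientation): joint angles nearest the present ones, or None.
- read_camera(name): name is "scene" or "side" or "wrist"; returns the picture (400x640x3 uint8, red, green, blue); there is no depth.
- camera_params(name): a dict with "K" (3x3 intrinsics, pixels), "camera_from_world" (4x4, takes a point from world to camera coordinates). Camera axes: x right, y down, z forward; pixel columns grow to the right and rows downward; lengths in m; the calibration is good to about 2 mm. The wrist camera is an equidistant fisheye: a pixel r from the principal point sees the ray r / f radians off the axis. A picture is of the moment at which its call begins: read the wrist's pose just before it. camera_params takes no time and is no camera call; for the wrist camera it gives the pose at the moment of the call.
A pose or a line that the arm cannot do raises MotionError and nothing moves.
- sign_off(): hands the job in, once; it reports no verdict.
Trained networks look in the newest picture that a camera, given by its name, has taken for a name from the list of things; names that differ only in an ending like _2 or _b are one class to them, and where a whole thing is asked for, a point or a joint stands for the part that bears it (a point fixed in the world has none). Each returns a list of dicts, best first, with "confidence" (0 to 1); they miss things now and then, are a little off and sometimes report something else, mostly with a low value. They report only what shows in the picture. A call takes as long as a camera call.
- look_for(camera, name): "at" ([column, row] in pixels, amid what is visible of it).
- tip_of(camera, name): "at" ([column, row] in pixels: a listed point, or the origin of a listed thing).
Readings, each from a call of its own:
- read_time_s(): time.
- read_qpos(): joint angles.
- read_joint_vel(): joint speeds.
- read_effort(): joint torques, N m.
- read_eef_pos(): TCP position.
- read_tcp_rot(): TCP orientation.
- read_ft_force(): force on the tool from outside, world axes, zero at the start.
- read_ft_torque(): the same for the moment, N m.
- read_finger_gap(): finger opening in m.
Only numpy, scipy, OpenCV 4.12 (cv2) and the standard library are available. Lean on these libraries where they do the work, as an engineer would, in place of code of your own. Each camera call takes 0.05 s, during which the arm holds its last target. There are 200 camera calls.

## Task

On the counting tray, use the fingertips to sweep the four whole tablets across the platform into the trough along its right side, and leave the two broken halves on the platform. Then push the trough's hinged cover over and press it fully shut. Only push: do not pick anything up, and leave the pot, cup, timer and dish round the tray where they stand.

Things in the scene. Friction and masses are not known exactly. Their poses are not given: they have to be found in the camera images.
- tray: aluminium tablet counting tray fixed to the bench, 230 mm (x) by 267 mm (y). Origin on the bench top under the middle of the work; at yaw 0 its x points away from the robot and y to the left. Its flat platform lies at tray y -80 to +129 mm, the trough to the right of it at y -137 to -80 mm
- platform (a point): centre of the platform's top face, 32 mm above the bench. The platform spans 226 mm in tray x and 209 mm in tray y. Thin rims 12 mm high stand along its front, back and left sides, with an open pouring lip 47 mm wide in the left end of the front rim. Its right edge has no rim and drops into the trough
- trough (a point): centre of the trough's floor, 6 mm above the bench, at tray y -114.5 mm. The trough runs along the platform's whole right edge (226 mm in tray x). From the platform's edge (tray y -80 mm) a steep 60 degree slope leads down to the 39 mm wide floor (y -95 to -134); beyond it is an outer wall 3 mm thick, top 36 mm above the bench
- cover (a joint): hinge of the trough's cover, an aluminium flap 226 x 61 mm, 2.4 mm thick, on the trough's outer wall: axis along tray x at tray y -138.5 mm, 38 mm above the bench. 0 rad = shut, flat over the trough, top face at 39 mm; pi/2 = upright; starts open at 1.95 to 2.22 (stop 2.25), leaning outward. Stiff friction hinge: stays where it is left, so push it all the way (about 1 N at its edge)
- cover_edge (a point): middle of the flap's free (rolled, 5 mm thick) edge, 59 mm from the hinge axis. The flap is rigid and can be pushed anywhere along its length; its front half (tray x below 0) is farther from the tall pipette stand that rises behind and to the right of the tray, about at x 0.72, y -0.35 m
- tablet_a: whole tablet: plain white disc, 26 mm across, 12 mm thick, with a score line, about 12 g, lying flat on the tray's platform. Origin: its centre, 6 mm above its underside
- tablet_b: whole tablet: plain white disc, 26 mm across, 12 mm thick, with a score line, about 12 g, lying flat on the tray's platform. Origin: its centre, 6 mm above its underside
- tablet_c: whole tablet: plain white disc, 26 mm across, 12 mm thick, with a score line, about 12 g, lying flat on the tray's platform. Origin: its centre, 6 mm above its underside
- tablet_d: whole tablet: plain white disc, 26 mm across, 12 mm thick, with a score line, about 12 g, lying flat on the tray's platform. Origin: its centre, 6 mm above its underside
- half_a: broken half tablet: half-disc, 26 mm long, 13 mm wide, 12 mm thick, about 10 g, lying flat on the platform in the row farther from the trough, never between a whole tablet and the trough. Stays on the platform. Origin: its centre, half-way up
- half_b: broken half tablet: half-disc, 26 mm long, 13 mm wide, 12 mm thick, about 10 g, lying flat on the platform in the row farther from the trough, never between a whole tablet and the trough. Stays on the platform. Origin: its centre, half-way up
- amber_pot: brown pot with a white lid, 40 mm across, 75 mm high, standing to the left of the tray (the side away from the trough). Leave it alone. Origin: centre of its underside
- cup: white sample cup with a white screw lid, 49 mm across, 60 mm high, behind the tray. Leave it alone. Origin: centre of its underside
- timer: white bench timer, 62 x 62 mm, 19 mm high, behind the tray. Leave it alone. Origin: centre of its underside
- petri: clear lidded petri dish, 60 mm across, 14 mm high, to the left of the tray. Leave it alone. Origin: centre of its underside

How it is judged:
By the outcome, as a careful person would: the job done as asked, in the order asked, and still so for the second after the job is handed in, with the robot touching nothing.
It also fails if it takes over 54 s, if anything falls off the work surface, if the arm or the gripper's body presses on something with over 40 N, if the wrist force passes 120 N, or if a joint passes its speed limit or range.

## Working session

There is one attempt and no reset: what is moved stays moved. The work goes in short steps, each a Python script; the robot and the scene stay as the last script left them, time stands still between calls to the robot, and variables do not carry over. Pictures are saved under pics/ and viewed, about 8 in all and at most 12, crops included, and the job is handed in when it is done.

```bash
ls; mkdir -p pics; cat > h.py <<'E'
import numpy as np, cv2
from bench import *
def ray(cam,px,P=None):
    P=P or camera_params(cam); K=np.array(P["K"]); T=np.array(P["camera_from_world"])
    u=(px[0]-K[0,2])/K[0,0]; v=(px[1]-K[1,2])/K[1,1]
    if cam=="wrist":
        r=np.hypot(u,v); s=np.sin(r)/r if r>1e-9 else 1; d=np.array([u*s,v*s,np.cos(r)])
    else: d=np.array([u,v,1.])
    R=T[:3,:3]; return -R.T@T[:3,3], R.T@d
def at_z(cam,px,z,P=None):
    o,d=ray(cam,px,P); return o+d*(z-o[2])/d[2]
def proj(cam,p):
    P=camera_params(cam);K=np.array(P["K"]);T=np.array(P["camera_from_world"])
    c=T[:3,:3]@np.asarray(p)+T[:3,3]
    if cam=="wrist":
        th=np.arctan2(np.hypot(c[0],c[1]),c[2]);h=np.hypot(c[0],c[1]); return [K[0,0]*th*c[0]/h+K[0,2],K[1,1]*th*c[1]/h+K[1,2]]
    return [K[0,0]*c[0]/c[2]+K[0,2],K[1,1]*c[1]/c[2]+K[1,2]]
def save(im,n): cv2.imwrite("pics/"+n,cv2.cvtColor(im,cv2.COLOR_RGB2BGR))
E
python3 - <<'E'
from h import *
Z={"platform":.032,"trough":.006,"cover_edge":None,"tablet_a":.038,"half_a":.038}
for c in("scene","side"):
    im=read_camera(c); save(im,c+"0.png")
    o,d=ray(c,[320,200]);print(c,o.round(3),d.round(2))
    for n in Z:
        for r in tip_of(c,n)[:6]:
            if r["confidence"]>.2: print(n,round(r["confidence"],2),np.round(r["at"]), at_z(c,r["at"],Z[n] or .09).round(4))
print(read_tcp_rot(),read_time_s(),read_eef_pos())
E
```

```text
pics
scene [ 0.107 -0.253  0.696] [ 0.6   0.32 -0.73]
platform 0.75 [378. 210.] [ 0.6848 -0.0848  0.032 ]
platform 0.69 [292. 261.] [0.4861 0.0098 0.032 ]
platform 0.67 [305. 225.] [0.5748 0.0322 0.032 ]
trough 0.77 [345. 282.] [ 0.5071 -0.0944  0.006 ]
cover_edge 0.95 [363. 275.] [ 0.486  -0.1343  0.09  ]
cover_edge 0.74 [353. 186.] [ 0.6707 -0.0282  0.09  ]
tablet_a 0.66 [315. 236.] [ 0.5562 -0.002   0.038 ]
tablet_a 0.59 [294. 212.] [0.5897 0.0681 0.038 ]
tablet_a 0.5 [347. 226.] [ 0.6089 -0.0482  0.038 ]
tablet_a 0.47 [287. 257.] [0.4849 0.0197 0.038 ]
half_a 0.62 [271. 224.] [0.5387 0.0908 0.038 ]
half_a 0.54 [320. 200.] [0.6467 0.0367 0.038 ]
side [ 0.273 -0.571  0.543] [ 0.4   0.71 -0.58]
platform 0.76 [301. 211.] [0.57   0.0372 0.032 ]
trough 0.67 [302. 268.] [ 0.5034 -0.089   0.006 ]
cover_edge 0.6 [300. 256.] [ 0.4777 -0.1387  0.09  ]
tablet_a 0.63 [304. 196.] [0.5972 0.076  0.038 ]
tablet_a 0.62 [268. 232.] [0.4781 0.005  0.038 ]
tablet_a 0.48 [339. 226.] [ 0.6087 -0.0524  0.038 ]
tablet_a 0.46 [305. 222.] [ 0.5555 -0.0072  0.038 ]
half_a 0.6 [330. 203.] [0.6335 0.0232 0.038 ]
half_a 0.49 [276. 203.] [0.5341 0.0849 0.038 ]
half_a 0.29 [300. 256.] [ 0.501 -0.089  0.038]
[ 2.08832475e-01  9.77951428e-01  4.96488622e-05 -1.80537275e-06] 0.6 [0.26551091 0.59333061 0.25032436]
```

```bash
python3 -c "
import cv2
a=cv2.imread('pics/scene0.png')[130:350,190:470];b=cv2.imread('pics/side0.png')[130:350,180:460]
cv2.imwrite('pics/m0.png',cv2.resize(cv2.vconcat([a,b]),None,fx=1.36,fy=1.36,interpolation=2))
cv2.imwrite('pics/a0.png',cv2.resize(a,None,fx=2.7,fy=2.7,interpolation=2))"
```

```text
(no output)
```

View pics/a0.png

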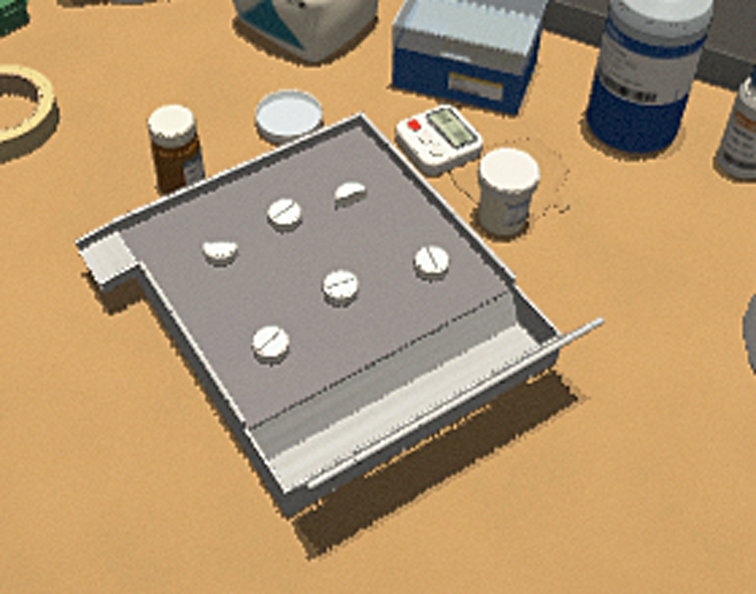

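View pics/m0.png

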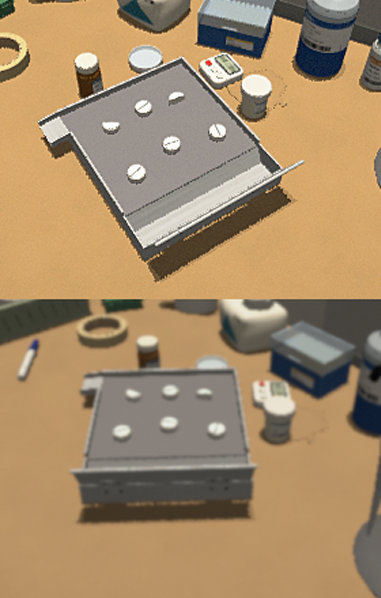

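The scene shows six items: three whole tablets in the near row (full-frame px 290,257; 316,236; 350,227). The far row is half (271,222), whole (295,209), half (320,200). The cover is open, leaning outward. Next I fit the tray pose from its corners.

```bash
cat > fit.py <<'E'
from h import *
from scipy.optimize import least_squares
# scene crop px -> full ; tray-frame points
C=[((362,115),(113,131,44)),((80,242),(-115,131,44)),((288,490),(-115,-137,36)),((247,428),(-113,-80,32)),((508,292),(113,-80,32))]
pts=[(np.array(p)/2.7+[190,130],np.array(q)/1e3) for p,q in C]
def w(v,q):
    c,s=np.cos(v[2]),np.sin(v[2]);return np.array([v[0]+c*q[0]-s*q[1],v[1]+s*q[0]+c*q[1],q[2]])
f=lambda v:np.concatenate([np.array(proj("scene",w(v,q)))-p for p,q in pts])
r=least_squares(f,[.53,-.0,-.1]);V=r.x
print("tray",V.round(4),"resid",r.fun.round(1))
def totray(p):
    c,s=np.cos(V[2]),np.sin(V[2]);d=np.array(p[:2])-V[:2];return np.round([c*d[0]+s*d[1],-s*d[0]+c*d[1]],4)*1000
S={"A":((287,257),(268,232)),"B":((315,236),(305,222)),"C":((347,226),(339,226)),"D":((294,212),(304,196)),"h1":((271,224),(276,203)),"h2":((320,200),(330,203))}
for n,(a,b) in S.items():
    p=at_z("scene",a,.038);q=at_z("side",b,.038);print(n,p[:2].round(3),q[:2].round(3),"tray",totray((p+q)/2))
E
python3 fit.py
python3 - <<'E'
from h import *
V=None
for p in ([.57,.0,.3],):
  for yaw in (0,np.pi/2,-.4,-.4+np.pi):
    ph=yaw/2; print(yaw,inverse_kinematics(p,[np.cos(ph),np.sin(ph),0,0]))
E
```

```text
tray [ 0.5557  0.0129 -0.4749] resid [-5.9 -0.1  8.1 -4.9 -0.3  3.5 -0.9  2.9 -1.3 -2.1]
A [0.485 0.02 ] [0.478 0.004] tray [-65.7 -34.4]
B [ 0.556 -0.002] [ 0.556 -0.006] tray [  7.8 -15.3]
C [ 0.61  -0.047] [ 0.608 -0.054] tray [ 76.3 -32. ]
D [0.59  0.068] [0.598 0.077] tray [ 7.2 70.3]
h1 [0.539 0.092] [0.533 0.085] tray [-52.   58.7]
h2 [0.647 0.036] [0.634 0.023] tray [67.8 53.6]
0 [-0.78797748  0.24294763  0.83885441  1.76835696 -0.19207287  1.21518902
 -1.46715556]
1.5707963267948966 [-0.66499551  0.21860686  0.68623024  1.763841   -0.14733931  1.21114843
  0.06164266]
-0.4 [-0.74574517  0.2331915   0.78554018  1.76686307 -0.17534101  1.21345197
 -1.88282991]
2.741592653589793 [-0.5976052   0.20956773  0.60529247  1.76116526 -0.12686192  1.20994917
  1.21317567]
```

```bash
sed -i 's/((80,242),(-115,131,44))/((143,262),(-114,82,44))/' fit.py; python3 fit.py
```

```text
tray [ 0.5615  0.0091 -0.5143] resid [-0.3 -0.7 -0.5 -0.7 -0.8  1.3 -0.1  0.3  1.7 -1.3]
A [0.485 0.02 ] [0.478 0.004] tray [-71.2 -36.5]
B [ 0.556 -0.002] [ 0.556 -0.006] tray [  1.5 -14.5]
C [ 0.61  -0.047] [ 0.608 -0.054] tray [ 70.6 -28.5]
D [0.59  0.068] [0.598 0.077] tray [-2.5 71.1]
h1 [0.539 0.092] [0.533 0.085] tray [-61.2  57.1]
h2 [0.647 0.036] [0.634 0.023] tray [58.8 56.8]
```

The tray fit is good (residuals under 2 px): origin (0.5615, 0.0091), yaw −0.514. Next is a closer look with the wrist camera.

```bash
cat >> h.py <<'E'
V=np.array([0.5615,0.0091,-0.5143])
def W(x,y,z):  # tray mm -> world
    c,s=np.cos(V[2]),np.sin(V[2]);x,y=x/1e3,y/1e3
    return np.array([V[0]+c*x-s*y,V[1]+s*x+c*y,z/1e3])
def TR(p):
    c,s=np.cos(V[2]),np.sin(V[2]);d=np.array(p[:2])-V[:2];return np.round([1e3*(c*d[0]+s*d[1]),1e3*(-s*d[0]+c*d[1])],1)
_p=(V[2]+np.pi/2)/2
Q=[np.cos(_p),np.sin(_p),0,0]
E
python3 - <<'E'
from h import *
move_ptp(W(0,20,270),Q); move_gripper(.015)
print(read_time_s(),read_finger_gap(),TR(read_eef_pos()),read_ft_force())
im=read_camera("wrist");save(im,"w0.png");P=camera_params("wrist")
for n,z in (("tablet_a",.038),("half_a",.038),("platform",.032),("trough",.006)):
    for r in tip_of("wrist",n)[:6]:
        if r["confidence"]>.25: print(n,round(r["confidence"],2),np.round(r["at"]),TR(at_z("wrist",r["at"],z,P)))
for q in ((-113,-80,32),(113,-80,32),(-113,82,44),(113,129,44),(-113,-137,36)): print(q,np.round(proj("wrist",W(*q))))
E
```

```text
3.5667 0.014954289448240838 [ 0.  19.9] [-0.6710627   0.15501256  0.31812138]
tablet_a 0.76 [263. 212.] [-70.7 -30. ]
tablet_a 0.7 [378. 210.] [ 69.4 -27.4]
tablet_a 0.63 [323. 125.] [ 2.9 73.4]
half_a 0.65 [370. 134.] [57.  63.9]
half_a 0.54 [270. 134.] [-58.1  64.4]
platform 0.59 [321. 164.] [ 0.7 26.6]
trough 0.89 [319. 263.] [  -2.6 -116.8]
(-113, -80, 32) [235. 246.]
(113, -80, 32) [407. 246.]
(-113, 82, 44) [223. 120.]
(113, 129, 44) [420.  80.]
(-113, -137, 36) [239. 284.]
```

View pics/w0.png

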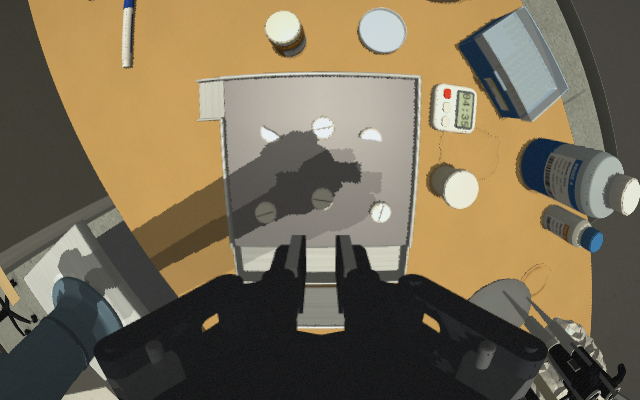

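The predicted tray edges match the wrist view: corners (235,246), (407,246) and (420,80). The tablets show at (265,212), (322,198), (380,212) and (323,128), with halves at (270,133) and (371,135). Now I sweep the near row.

```bash
cat >> h.py <<'E'
def sweep(x,y,z=55,end=-84):
    movel(W(x,y+38,85),Q,speed=.25); movel(W(x,y+38,z),Q,speed=.12)
    movel(W(x,end,z),Q,speed=.1); f=read_ft_force(); movel(W(x,end+4,85),Q,speed=.15)
    print("swept",x,y,"t",round(read_time_s(),2),f.round(2))
E
python3 - <<'E'
from h import *
sweep(-70,-32)
movel(W(-70,20,200),Q,speed=.3)
im=read_camera("wrist");save(im,"w1.png");P=camera_params("wrist")
for n,z in (("tablet_a",.038),("half_a",.038)):
    for r in tip_of("wrist",n)[:6]:
        if r["confidence"]>.25: print(n,round(r["confidence"],2),np.round(r["at"]),TR(at_z("wrist",r["at"],z,P)))
E
```

```text
swept -70 -32 t 6.56 [ 0.4   0.82 -0.17]
tablet_a 0.76 [392. 217.] [ -1.8 -15.3]
tablet_a 0.73 [398. 130.] [-0.5 69.9]
tablet_a 0.55 [319. 293.] [ -74.  -102.5]
half_a 0.66 [335. 136.] [-58.7  62.8]
half_a 0.53 [451. 140.] [53.6 62.8]
half_a 0.47 [384. 190.] [-11.5  12.2]
```

View pics/w1.png

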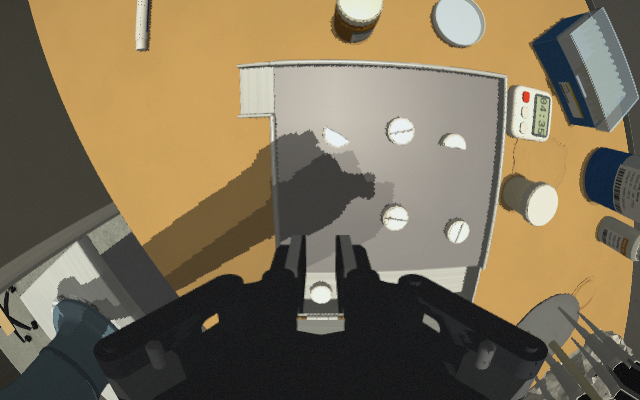

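Tablet A lies in the trough (319,293). B is at (395,217), C at (457,231), D at (400,130), and the halves haven't moved. I'll sweep the remaining three.

```bash
python3 - <<'E'
from h import *
movel(W(69,10,110),Q,speed=.3)
sweep(69,-28); sweep(0.5,-14); sweep(0.5,70)
movel(W(0,10,250),Q,speed=.3)
im=read_camera("wrist");save(im,"w2.png");P=camera_params("wrist")
for n,z in (("tablet_a",.012),("half_a",.038)):
    for r in tip_of("wrist",n)[:6]:
        if r["confidence"]>.25: print(n,round(r["confidence"],2),np.round(r["at"]),TR(at_z("wrist",r["at"],z,P)))
save(read_camera("scene"),"s2.png")
for r in tip_of("scene","cover_edge"): print(r)
for th in (1.9,2.0,2.1,2.2): print(th,[np.round(proj("scene",W(x,-138.5+59*np.cos(th),38+59*np.sin(th)))) for x in(-113,0,113)])
a=cv2.imread('pics/s2.png')[130:350,190:470];cv2.imwrite('pics/m2.png',cv2.vconcat([cv2.resize(a,(640,503)),cv2.imread('pics/w2.png')[230:327]]))
E
```

```text
swept 69 -28 t 10.16 [0.84 0.24 0.05]
swept 0.5 -14 t 12.79 [0.46 1.3  0.36]
swept 0.5 70 t 16.51 [-0.35  0.29  0.3 ]
tablet_a 0.82 [324. 252.] [  1.6 -99.6]
tablet_a 0.6 [266. 262.] [ -74.2 -114.8]
tablet_a 0.49 [374. 260.] [  67.8 -112.5]
tablet_a 0.48 [324. 265.] [   1.4 -118. ]
half_a 0.79 [377. 124.] [58.4 62.7]
half_a 0.68 [266. 124.] [-61.   63.5]
{'at': [360.7, 276.9], 'confidence': 0.96}
1.9 [array([302., 305.]), array([359., 273.]), array([410., 245.])]
2.0 [array([304., 308.]), array([361., 276.]), array([412., 248.])]
2.1 [array([306., 311.]), array([363., 279.]), array([414., 250.])]
2.2 [array([307., 315.]), array([364., 282.]), array([415., 253.])]
```

View pics/m2.png

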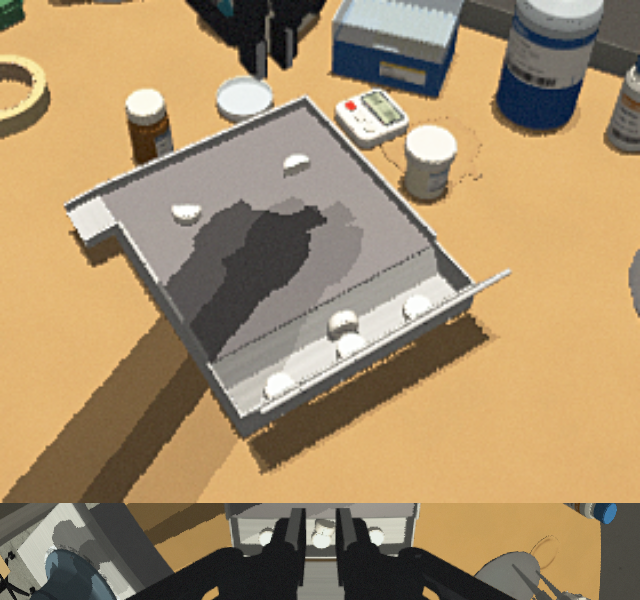

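All four tablets are in the trough and both halves are still on the platform. However, D is perched on B and the slope (px 343,322 in the composite), which could block the cover. I'll nudge it off sideways with closed fingertips held above B's top.

```bash
python3 - <<'E'
from h import *
move_gripper(0.0)
movel(W(38,-60,120),Q,speed=.3); movel(W(38,-104,80),Q,speed=.25); movel(W(38,-104,41),Q,speed=.12)
print(read_ft_force().round(2),TR(read_eef_pos()))
movel(W(-8,-104,41),Q,speed=.06); print(read_ft_force().round(2))
movel(W(-8,-104,80),Q,speed=.2); movel(W(0,20,230),Q,speed=.35)
im=read_camera("wrist");save(im,"w3.png");P=camera_params("wrist")
for n,z in (("tablet_a",.012),("half_a",.038)):
    for r in tip_of("wrist",n)[:6]:
        if r["confidence"]>.25: print(n,round(r["confidence"],2),np.round(r["at"]),TR(at_z("wrist",r["at"],z,P)))
s=read_camera("scene");save(s,"s3.png"); print(read_time_s(),read_finger_gap())
a=cv2.imread('pics/s3.png')[220:330,240:400];b=cv2.imread('pics/w3.png')[220:310,210:430]
cv2.imwrite('pics/m3.png',cv2.vconcat([cv2.resize(a,(480,330)),cv2.resize(b,(480,196))]))
E
```

```text
[-0.07 -0.22 -0.56] [  38.3 -102.9]
[ 3.33 -0.66  5.76]
tablet_a 0.7 [265. 280.] [ -74.2 -121. ]
tablet_a 0.59 [376. 275.] [  66.9 -113.7]
tablet_a 0.57 [323. 169.] [-0.  21.2]
half_a 0.64 [377. 134.] [54.4 63. ]
half_a 0.56 [266. 136.] [-58.1  61.3]
21.5167 -5.474605341176446e-05
```

View pics/m3.png

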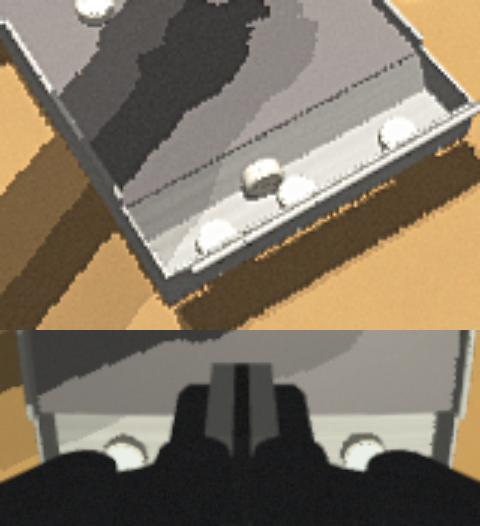

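```bash
python3 - <<'E'
from h import *
for n,px in(("D",(327.3,279)),("B",(339,283)),("A",(312.7,299)),("C",(372,265))): print(n,[TR(at_z("scene",px,z)) for z in(.012,.02,.028)])
movel(W(-70,-50,150),Q,speed=.35)
im=read_camera("wrist");save(im,"w4.png")
for z in(12,20,28):print([np.round(proj("wrist",W(x,y,z))) for x,y in((0,-118),(-22,-98))])
a=im[200:400,300:560];save(cv2.resize(a,None,fx=2.5,fy=2.5,interpolation=2),"w4c.png")
E
```

```text
D [array([-23.5, -96.4]), array([ -26.4, -100.5]), array([ -29.2, -104.7])]
B [array([  -9.4, -115.5]), array([ -12.4, -119.4]), array([ -15.5, -123.3])]
A [array([ -69.5, -118. ]), array([ -71.8, -121.9]), array([ -74.1, -125.8])]
C [array([  68.4, -116. ]), array([  64.5, -119.9]), array([  60.5, -123.8])]
[array([393., 260.]), array([372., 242.])]
[array([395., 264.]), array([373., 245.])]
[array([397., 268.]), array([375., 249.])]
```

View pics/w4c.png

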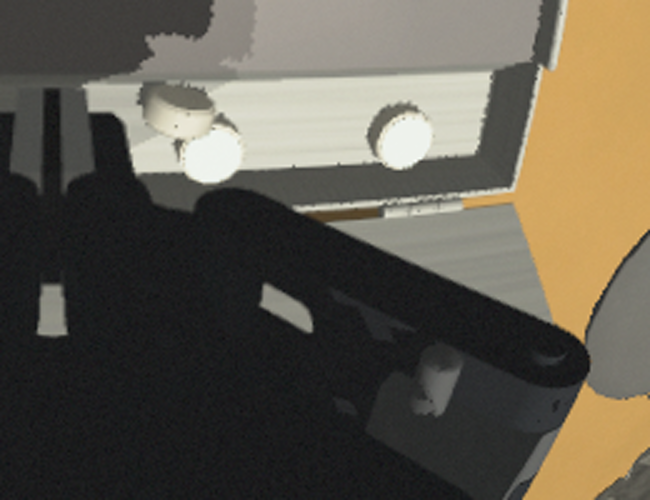

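D is still tilted against B, at about tray (−27,−100). I'll push it further along the trough and slightly lower.

```bash
python3 - <<'E'
from h import *
movel(W(18,-90,90),Q,speed=.35); movel(W(18,-103,39.5),Q,speed=.15)
print(read_ft_force().round(2))
for x in(-8,-18,-30,-34): movel(W(x,-103,39.5),Q,speed=.06); print(x,read_ft_force().round(2))
movel(W(-34,-103,80),Q,speed=.2); movel(W(-95,-40,150),Q,speed=.35)
im=read_camera("wrist");save(im,"w5.png");s=read_camera("scene");save(s,"s5.png"); print(read_time_s())
a=cv2.resize(im[200:330,300:560],None,fx=2.3,fy=2.3,interpolation=2);b=cv2.resize(s[220:330,240:400],(598,411),interpolation=2)[:300]
save(cv2.vconcat([a,b]),"m5.png")
E
```

```text
[0.92 0.75 0.32]
-8 [ 0.92 -0.05  4.68]
-18 [ 4.27 -1.06  9.57]
-30 [ 4.37 -2.7   9.58]
-34 [ 4.64 -3.18 10.39]
25.475
```

View pics/m5.png

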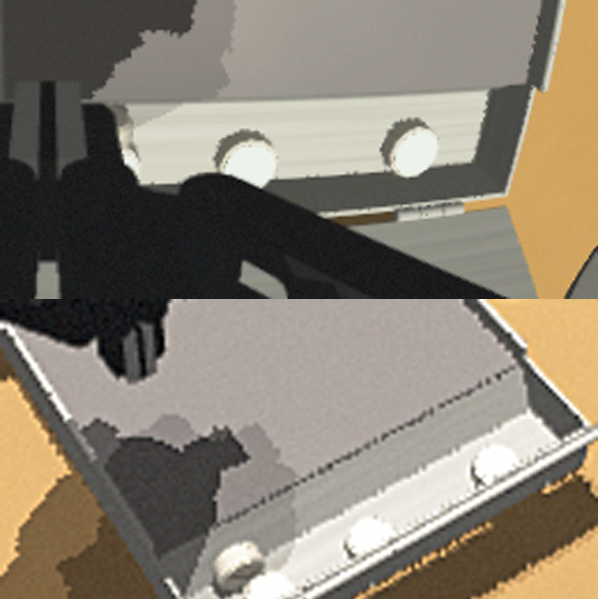

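D slid past the gap and is now tilted onto A. I'll widen the gap by moving B to +x, then push D back into it with a single finger (gripper open about 34 mm).

```bash
python3 - <<'E'
from h import *
print("D",[TR(at_z("scene",(303.7,291.2),z)) for z in(.02,.025)],"B",TR(at_z("scene",(339,284.5),.012)))
movel(W(-37,-80,85),Q,speed=.35); movel(W(-37,-112,34),Q,speed=.15); print(read_ft_force().round(2))
movel(W(-1,-112,34),Q,speed=.08); print(read_ft_force().round(2)); movel(W(-4,-90,85),Q,speed=.25)
s=read_camera("scene");save(s,"s6.png");print(read_time_s())
for r in tip_of("scene","tablet_a")[:6]: print(round(r["confidence"],2),np.round(r["at"]),TR(at_z("scene",r["at"],.012)),TR(at_z("scene",r["at"],.025)))
save(cv2.resize(s[220:330,240:400],(640,440),interpolation=2),"m6.png")
E
```

```text
D [array([-77.5, -99.4]), array([ -78.9, -102. ])] B [ -11.3 -118.2]
[ 0.05  0.79 -0.28]
[ 0.68 -0.67  0.44]
27.475
0.57 [349. 279.] [  12.1 -119. ] [   6.8 -125.4]
0.5 [312. 298.] [ -69.5 -116.6] [ -73.2 -122.9]
0.43 [303. 291.] [-76.7 -94.7] [ -80.3 -101.4]
0.38 [372. 263.] [  71.3 -111.5] [  64.9 -117.9]
```

View pics/m6.png

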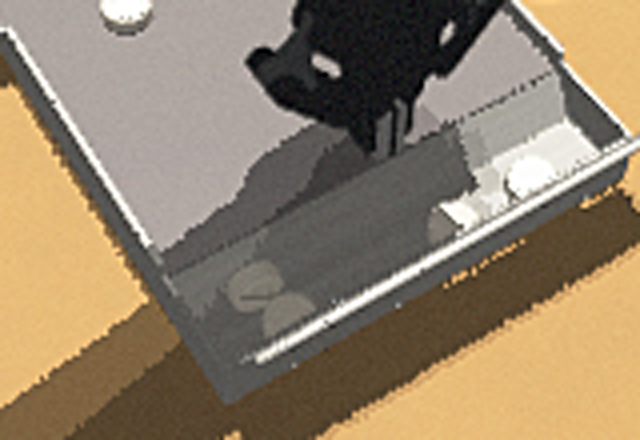

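B is now near +13. D is at about (−79,−101), tilted between A and the slope. Next I push D in +x with the left finger.

```bash
python3 - <<'E'
from h import *
movel(W(-60,-60,100),Q,speed=.35); move_gripper(.036)
movel(W(-78,-100,75),Q,speed=.25); movel(W(-78,-100,40),Q,speed=.12); print(read_ft_force().round(2))
for x in(-60,-45,-31): movel(W(x,-100,40),Q,speed=.07); print(x,read_ft_force().round(2))
movel(W(-31,-96,85),Q,speed=.25); movel(W(30,20,150),Q,speed=.35)
s=read_camera("scene");save(s,"s7.png");print(read_time_s())
for r in tip_of("scene","tablet_a")[:6]: print(round(r["confidence"],2),np.round(r["at"]),TR(at_z("scene",r["at"],.012)),TR(at_z("scene",r["at"],.025)))
w=read_camera("wrist");save(w,"w7.png")
a=cv2.resize(s[220:330,240:400],(560,385),interpolation=2);b=cv2.resize(w[220:320,160:440],(560,200))
save(cv2.vconcat([a,b]),"m7.png")
E
```

```text
[0.9  0.24 0.12]
-60 [-0.47  0.31 -0.01]
-45 [-0.2  -0.76 -0.7 ]
-31 [0.31 0.47 0.35]
31.1583
0.66 [313. 301.] [ -71.9 -122. ] [ -75.6 -128.3]
0.6 [352. 281.] [  14.6 -125.5] [   9.2 -131.7]
0.56 [315. 289.] [ -55.5 -102. ] [ -59.6 -108.7]
0.5 [371. 264.] [  68.9 -113.3] [  62.6 -119.7]
```

View pics/m7.png

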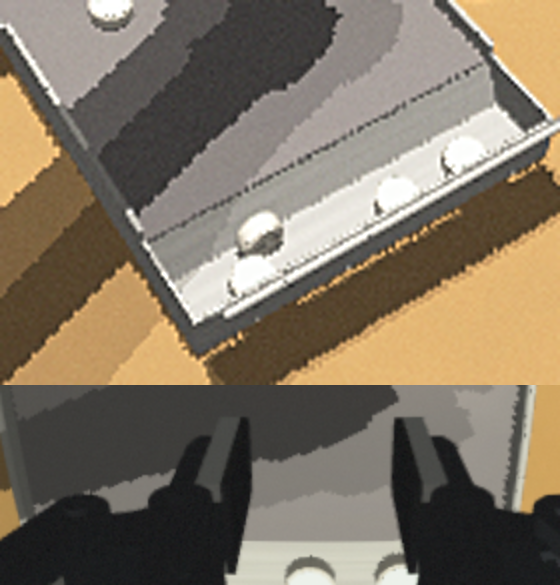

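D moved to about (−57,−103); the tip passed over it, so D is now low. One more push in +x, at a lower height, to clear A.

```bash
python3 - <<'E'
from h import *
movel(W(-54,-80,85),Q,speed=.35); movel(W(-54,-99,35),Q,speed=.15); print(read_ft_force().round(2))
for x in(-42,-32,-22): movel(W(x,-99,35),Q,speed=.07); print(x,read_ft_force().round(2))
movel(W(-22,-95,85),Q,speed=.25)
movel(W(0,20,130),Q,speed=.35);s=read_camera("scene");save(s,"s8.png");print(read_time_s())
for r in tip_of("scene","tablet_a")[:6]: print(round(r["confidence"],2),np.round(r["at"]),TR(at_z("scene",r["at"],.012)),TR(at_z("scene",r["at"],.025)))
save(cv2.resize(s[200:330,220:410],(760,520),interpolation=2),"m8.png")
E
```

```text
[ 0.48 -0.23 -0.37]
-42 [-0.48 -0.03 -0.47]
-32 [ 0.43 -0.14 -0.41]
-22 [ 0.65  0.29 -0.17]
34.15
0.65 [354. 276.] [  22.7 -117.7] [  17.1 -124.1]
0.62 [371. 263.] [  69.6 -111.5] [  63.2 -117.9]
0.57 [315. 286.] [-51.2 -97.2] [ -55.3 -103.9]
0.56 [310. 302.] [ -76.  -120.9] [ -79.6 -127.2]
```

View pics/m8.png

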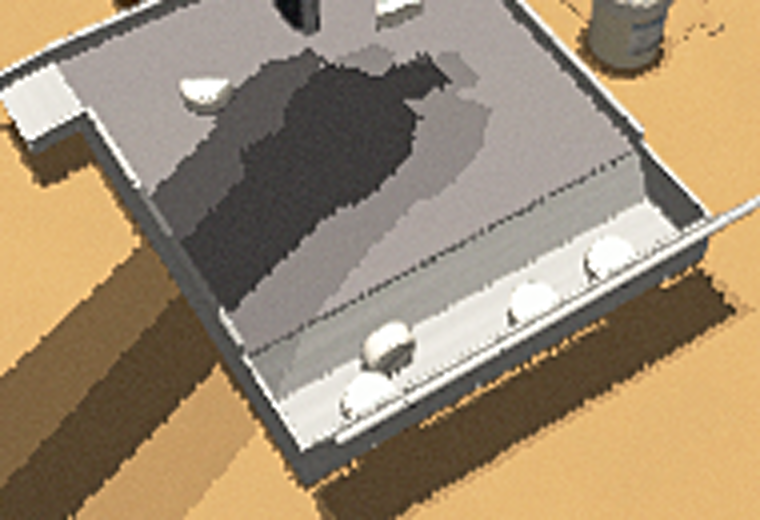

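D no longer feels the tip at about 20 mm, so it sits low enough to clear the cover's underside at about 36 mm. The halves are untouched. Time to close the cover.

```bash
python3 - <<'E'
from h import *
X=-45
move_gripper(0.0)
movel(W(X,-90,160),Q,speed=.4); movel(W(X,-198,150),Q,speed=.35); movel(W(X,-198,88),Q,speed=.2)
print(read_time_s(),read_ft_force().round(2))
def go(y,z,s):
    movel(W(X,y,z),Q,speed=s);f=read_ft_force();print(y,z,f.round(1),round(read_time_s(),1));return f
for y in(-150,-125,-109.5): go(y,88,.1)
go(-101,68,.1); go(-98,62,.1)
z=60
while z>=56:
    f=go(-98,z,.05)
    if f[2]>15: break
    z-=1
E
```

```text
36.0083 [ 0.75 -0.68  0.53]
-150 88 [-0.3  0.3 -0.5] 36.6
-125 88 [ 0.   0.5 -0.4] 37.0
-109.5 88 [-0.6 -0.4 -0.9] 37.4
-101 68 [-0.4  0.1 -0.1] 37.7
-98 62 [ 0.6 -0.3 -0.3] 38.0
-98 60 [-0.4  0.   0.1] 38.2
-98 59 [ 0.   0.3 -0.4] 38.5
-98 58 [-1.5  0.3  4.1] 38.7
-98 57 [-3.4 -0.3 13. ] 39.0
-98 56 [-6.7  0.6 21.4] 39.2
```

Contact came at tip z ≈ 39 mm, which is the shut height of the cover's top face. I'll lift off and check.

```bash
python3 - <<'E'
from h import *
movel(W(-45,-98,90),Q,speed=.2)
# second press close to free edge, middle of flap
movel(W(-15,-90,64),Q,speed=.2)
for z in(60,58,57,56):
    movel(W(-15,-90,z),Q,speed=.06);f=read_ft_force();print(z,f.round(1))
    if f[2]>18:break
movel(W(-15,-90,100),Q,speed=.25); movel(W(0,60,260),Q,speed=.4)
s=read_camera("scene");save(s,"s9.png");d=read_camera("side");save(d,"d9.png");print(read_time_s())
for c in("scene","side"):
    print(c,[(np.round(r["at"]),round(r["confidence"],2)) for r in tip_of(c,"cover_edge")],[(th,np.round(proj(c,W(0,-138.5+59*np.cos(th),38+59*np.sin(th))),1)) for th in(0,.1,.2)])
for n in("tablet_a","half_a"):
    for r in tip_of("scene",n): print(n,round(r["confidence"],2),np.round(r["at"]),TR(at_z("scene",r["at"],.038)))
save(cv2.hconcat([cv2.resize(s[140:330,200:410],(420,380),interpolation=2),cv2.resize(d[180:330,190:380],(380,300),interpolation=2)[:,:].copy() if 0 else cv2.resize(d[150:330,200:380],(380,380),interpolation=2)]),"m9.png")
E
```

```text
60 [ 0.7 -0.2  0.2]
58 [-0.9  0.2  2.3]
57 [-3.4  0.4 10.3]
56 [-6.   1.1 17.6]
42.0083
scene [(array([335., 257.]), 0.75)] [(0, array([333.1, 259.5])), (0.1, array([333.3, 257.8])), (0.2, array([333.6, 256.4]))]
side [(array([299., 244.]), 0.65)] [(0, array([303. , 242.8])), (0.1, array([302.9, 240.5])), (0.2, array([302.8, 238.5]))]
tablet_a 0.71 [331. 257.] [  0.  -73.2]
tablet_a 0.55 [319. 201.] [58.5 64.8]
half_a 0.66 [318. 203.] [52.4 59.9]
half_a 0.63 [272. 224.] [-57.4  61. ]
half_a 0.44 [299. 177.] [ 58.2 151.9]
```

View pics/m9.png

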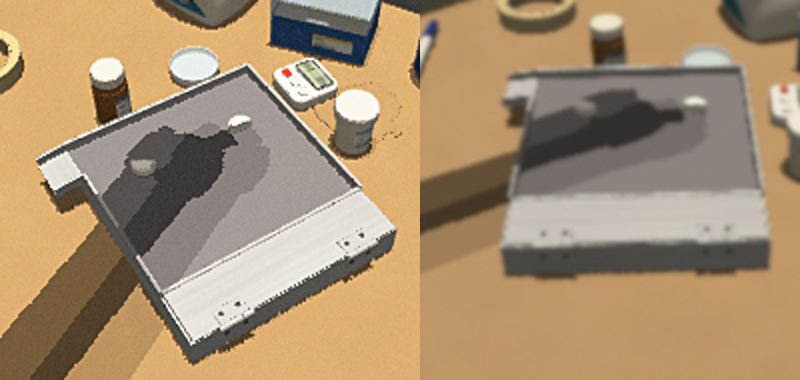

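The cover lies flat over the trough in both views, with both halves on the platform at composite px (143,167) and (239,122). The surrounding items stand where they were, so I'm handing in.

```bash
python3 -c "
from h import *
print(read_time_s()); print(sign_off())"
```

```text
42.2083
the job is handed in; nothing more can be done
None
```

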